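Slide a plane blade off its board and set it in the honing jig

TASK

The plane blade lies sunk in the groove of the wooden board, where its sides cannot be gripped: with light finger pressure on its top, slide it out over the open end of the groove until it overhangs enough to be gripped by its two sides, and lift it off. Lay it flat in the metal honing jig and push it gently home, its back end against the jig's stop and its bevelled cutting edge sticking out in front, then let go. Do not drop it or press hard on board or jig, and leave the other things on the bench where they are.

Things in the scene. Friction and masses are not known exactly. Their poses are not given: they have to be found in the camera images.
- blade: Flat steel plane blade, 110 long (its x) x 46 wide (y) x 4 mm thick, 0.1 to 0.2 kg. Grip it across its width, with 15 to 30 N, 8 mm or more from the edge. Origin: centre of its underside, z up. Slides with a low friction (0.25 to 0.4) on board and jig; a fingertip on top grips better. Tips off the board if its centre passes the lip.
- blade_edge (a point): Middle of the blade's -x end at mid thickness: the cutting edge (the last 12 mm are bevelled). At the start it is 29 to 34 mm inside the groove's open end
- blade_back (a point): Middle of the blade's square back end (+x end), at mid thickness; at the start 1 to 6 mm from the board's stop
- board: Wooden board 160 long (x) x 100 wide (y), fixed, let 0 to 5 mm into the bench. Origin: centre of its underside; z up. A groove along x, 49 mm wide, floor 34 and walls 38 mm above the origin, hides the blade's sides (tops flush). Closed at x = +65 mm by a stop bar 44 mm high, open at -x. Pressing the blade on it with over 25 N marks the wood: failure; 5 to 10 N is plenty.
- board_lip (a point): Middle of the groove's open end (towards the robot), on the groove floor: 80 mm to -x of the board's origin, 34 mm up; axes as the board. The bench in front of it is free
- jig: Metal honing jig 80 long (x) x 100 wide (y), fixed, let 0 to 5 mm into the bench. Origin: centre of its underside; z up. Seat floor 34 mm above the origin, 70 mm long, between side cheeks 52 mm apart and 39 mm high; open at -x (towards the robot), closed by a dark stop bar 50 mm high, face at x = +30 mm. Pressing the blade on floor, cheeks or stop with over 25 N is failure.
- jig_home (a point): Where the blade's origin lies when it is home, back against the stop: on the seat floor, 25 mm to -x of the jig's origin, 34 mm up; axes as the jig. The blade's x then points along the jig's x and its front 40 mm stick out of the jig
- mallet: Wooden mallet lying on the bench, 240 mm long, a bystander; origin under its middle
- glue: Yellow bottle 110 mm tall, a bystander; origin under its centre
- sander: Cork sanding block 100 x 60 x 35 mm, a bystander; origin under its centre
- tin: Open tin 76 mm across, 60 mm tall, a bystander; origin under its centre
Mind the look-alikes: they are no part of the job. What is meant by the blade is not blue or orange, and is the smaller of those in its own colour.

How it is judged:
By the outcome, as a careful person would: the job done as asked, in the order asked, and still so for the second after the job is handed in, with the robot touching nothing.
It also fails if it takes over 66 s, if anything falls off the work surface, if the arm or the gripper's body presses on something with over 40 N, if the wrist force passes 120 N, or if a joint passes its speed limit or range.

ROBOT

A 6-joint arm with a two-finger parallel gripper is mounted at the origin on the work surface. World frame = base frame: x ahead of the robot, y to its left, z up, the work surface at z = 0. Lengths are in mm, angles in rad, forces in N, time in s.
With the tool pointing down it reaches from about 350 to 975 mm from the base axis. Payload 7.1 kg.
Tool frame: the origin (TCP) lies on the mounting face of the last link; the fingertips stand 182 mm ahead of it and the grasp point (between the pads) lies 163 mm ahead of it (ctrl.finger_overhang is the distance from the TCP to the fingertips, in mm); z points along the fingers, y is the direction in which the jaws open and shut (so a half turn about z gives the same grasp; the last joint's range is limited). The gripper opens to 88 mm and grips with 3 to 60 N. Pads are 20 mm wide; open, the fingers measure 115 mm over their backs; the gripper's body (75 mm by 178 mm) begins 61 mm behind the grasp point.
Start: joints at [1.188, 0.423, 1.63, -0, 1.089, -0.019], TCP at [222.361, 584.091, 404.675] pointing down, gripper open.
Joint ranges: [-3, 3], [-0.9, 2.11], [0.09, 2.58], [-1.31, 4.45], [0.11, 2.69], [-2.54, 2.54]. Speed limits (rad/s): [2.39, 2.39, 3.01, 3.14, 3.14, 3.14].

INTERFACE

Orientations are given as a rotation vector (axis times angle).
In Python, from workcell import ctrl, viewer, recognise gives the robot as it stands.
- The arm moves only by the shell command python3 -m handwheel 'ROWS'. ROWS is JSON, a list of rows, each an object of numbers: "gripper": the closure, from 0 (fully open) to 1 (shut); "tx", "ty", "tz": the shift along the tool's x, y, z in m; "rx", "ry", "rz": the turn, a rotation vector about the tool's x, y, z in degrees. In form: [{"gripper": .., "tx": .., "ty": .., "tz": .., "rx": .., "ry": .., "rz": ..}, ...]. A call has 1 to 8 rows; each row shifts and turns the commanded pose from where the row before left it, along the tool's axes as they then stand; what a row does not reach is not made up. A row lasts 1/8 s, in which the tool goes at most 62.5 mm and 10.7 degrees, less where a joint would pass 70% of its speed; a pose out of reach is approached as far as the arm can. A call with a gripper value outside its range is refused whole. The fingers move at their own pace and stop on an object; the grip force is fixed at half the most. Time passes only in rows, so rows that do not move let the fingers close. It gives the time, the measured TCP pose, the force and the opening at its end, in the units of the state.
- ctrl.get_obs(): the state, without advancing time (a new reading comes with each control period).
- viewer.get_image(name): name is "scene" or "top" or "wrist"; returns a dict with "image" (480x640x3 uint8, red, green, blue), "range_z" (480x640 float32, mm along the optical axis (not along the pixel's ray), 0 where there is no reading), "vfov" (degrees; the focal length in pixels is half the picture's height over the tangent of half this angle, whatever the lens; pixels are square), "cx", "cy" (the principal point, pixels), "extrinsics" (4x4, takes a point from world to camera coordinates); the wrist camera has in their place "T_tool_cam" (4x4, takes a point from camera to tool coordinates, whose origin is the TCP and whose axes are the flange's). Camera axes: x right, y up, looking along -z (the intrinsics and any distortion apply to the point x, -y, -z); pixel columns grow to the right and rows downward; lengths in mm; the calibration is good to about 2 mm. A picture is of the moment at which its call begins: read the wrist's pose just before it.
- ctrl.close_job(): hands the job in, once; it reports no verdict.
Trained networks look in a picture, given as the dict that the camera call returned (one of the last four; its "shot" number tells which), for a name from the list of things; names that differ only in an ending like _2 or _b are one class to them, and where a whole thing is asked for, a point or a joint stands for the part that bears it (a point fixed in the world has none). Each returns a list of dicts, best first, with "p" (0 to 1); they miss things now and then, are a little off and sometimes report something else, mostly with a low value. They report only what shows in the picture. A call takes as long as a camera call. They do not tell look-alikes from the thing itself.
- recognise(picture, name): "xy" ([column, row] as shares, 0 to 1, of the picture: columns of its width, rows of its height, amid what is visible of it).
The state is a dict: "t": time; "qpos": joint angles; "qvel": joint speeds; "joint_torque": joint torques, N m; "ee_pos": TCP position; "orientation": TCP orientation; "ft_force": force on the tool from outside, world axes, zero at the start; "moment": the same for the moment, N m; "width": finger opening in mm.
Only numpy, scipy, OpenCV 4.12 (cv2) and the standard library are available. Lean on these libraries where they do the work, as an engineer would, in place of code of your own. Each camera call takes 0.05 s, during which the arm holds its last target.

## Working session

There is one attempt and no reset: what is moved stays moved. The work goes in short steps, Python scripts to look and compute and a shell command to move; the robot and the scene stay as the last step left them, time stands still between calls to the robot, and variables do not carry over. Pictures are saved under pics/ and viewed, and the job is handed in when it is done.

```bash
ls; mkdir -p pics; cat > h.py <<'E'
import numpy as np, cv2
from workcell import ctrl, viewer, recognise
from scipy.spatial.transform import Rotation as R
def snap(name,fn=None):
    o=ctrl.get_obs(); p=viewer.get_image(name)
    if fn: cv2.imwrite('pics/'+fn,cv2.cvtColor(p['image'],cv2.COLOR_RGB2BGR))
    if name=='wrist':
        T=np.eye(4);T[:3,:3]=R.from_rotvec(o['orientation']).as_matrix();T[:3,3]=o['ee_pos']
        p['Twc']=T@np.array(p['T_tool_cam'])
    else: p['Twc']=np.linalg.inv(np.array(p['extrinsics']))
    p['f']=240/np.tan(np.radians(p['vfov'])/2)
    return p
def ray(p,u,v):
    d=np.array([(u-p['cx'])/p['f'],-(v-p['cy'])/p['f'],-1.0]); return d
def px(p,u,v,z=None):
    d=ray(p,u,v);T=p['Twc']
    if z is None:
        r=p['range_z'][int(round(v)),int(round(u))]; return T[:3,:3]@(d*r)+T[:3,3]
    w=T[:3,:3]@d; s=(z-T[2,3])/w[2]; return T[:3,3]+s*w
def cloud(p):
    v,u=np.mgrid[0:480,0:640]; r=p['range_z']
    d=np.stack([(u-p['cx'])/p['f'],-(v-p['cy'])/p['f'],-np.ones_like(r)],-1)*r[...,None]
    w=d@p['Twc'][:3,:3].T+p['Twc'][:3,3]; w[r==0]=np.nan; return w
E
python3 - <<'E'
from h import *
print(ctrl.get_obs())
for n in ['top','scene','wrist']:
    p=snap(n,n+'0.png'); print(n,p.keys(),p['vfov'],p['cx'],p['cy'],p['Twc'].round(3).tolist(),[k for k in p if 'dist' in k])
    for k in ['blade','blade_edge','board','board_lip','jig','jig_home','mallet','glue','sander','tin']:
        try: print(k,[(round(d['p'],2),round(d['xy'][0]*640),round(d['xy'][1]*480)) for d in recognise(p,k)][:4])
        except Exception as e: print(k,e)
E
```

```text
pics
{'t': 0.0, 'qpos': array([ 1.18801635e+00,  4.23846824e-01,  1.63071264e+00,  8.07584774e-07,
        1.08857088e+00, -1.90175095e-02]), 'qvel': array([ 0.00011542, -0.00031448,  0.00063538,  0.00043865, -0.00019163,
       -0.0009036 ]), 'joint_torque': array([ 9.28307441e-05, -5.44616747e+01, -2.73678178e+01,  6.45308825e-02,
        2.25404813e-02, -1.10805875e-04]), 'ee_pos': array([222.25027694, 583.84387113, 403.88884602]), 'orientation': array([-5.68196366e-01, -3.08946912e+00,  2.36635210e-03]), 'ft_force': array([0.21487637, 0.0470521 , 1.04534853]), 'moment': array([ 0.0720583 , -0.03018914,  0.0283277 ]), 'width': 87.58085031972304}
top dict_keys(['image', 'range_z', 'vfov', 'cx', 'cy', 'extrinsics', 'shot', 'Twc', 'f']) 53.263758121935346 317.0449956131488 235.89594249118127 [[0.015, 0.973, -0.231, 324.982], [-1.0, 0.016, 0.002, 0.306], [0.005, 0.231, 0.973, 1127.881], [0.0, 0.0, 0.0, 1.0]] []
blade [(0.92, 240, 158), (0.9, 245, 243), (0.83, 194, 339), (0.64, 268, 344)]
blade_edge [(0.82, 248, 242), (0.76, 241, 154), (0.74, 271, 345), (0.57, 189, 336)]
board [(0.83, 
[... 633 characters left out ...]
379, 275), (0.82, 425, 233), (0.77, 315, 342), (0.75, 475, 273)]
board [(0.86, 387, 281), (0.33, 379, 274)]
board_lip [(0.84, 382, 283)]
jig [(0.86, 309, 219)]
jig_home [(0.59, 310, 222)]
mallet [(0.8, 447, 337)]
glue []
sander [(0.92, 269, 168)]
tin [(0.89, 289, 281), (0.69, 311, 219)]
wrist dict_keys(['image', 'range_z', 'vfov', 'cx', 'cy', 'T_tool_cam', 'shot', 'Twc', 'f']) 60.1818037281283 325.1350029648494 242.27072943104878 [[0.356, -0.893, -0.274, 147.466], [0.935, 0.34, 0.105, 613.01], [-0.0, -0.293, 0.956, 384.56], [0.0, 0.0, 0.0, 1.0]] []
blade [(0.66, 125, 366)]
blade_edge [(0.6, 125, 368)]
board []
board_lip []
jig []
jig_home []
mallet [(0.57, 238, 457)]
glue []
sander []
tin []
```

View pics/top0.png

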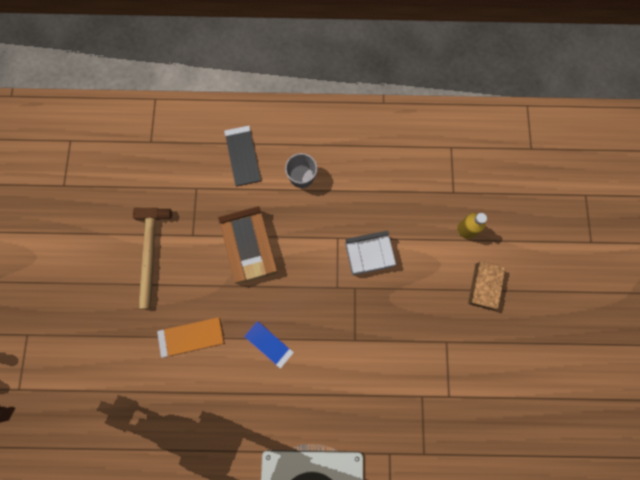

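View pics/scene0.png

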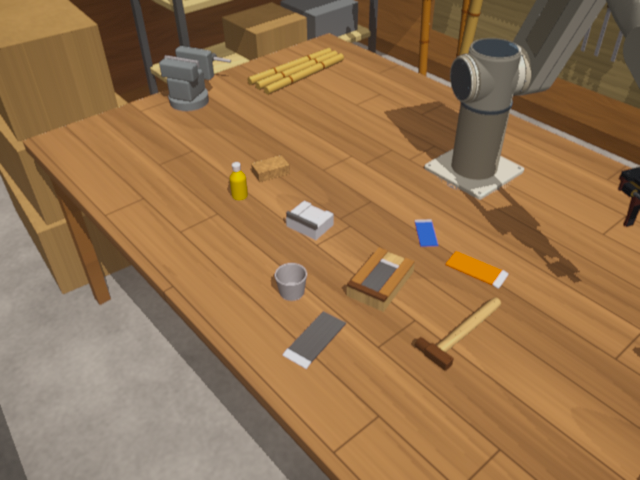

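View pics/wrist0.png

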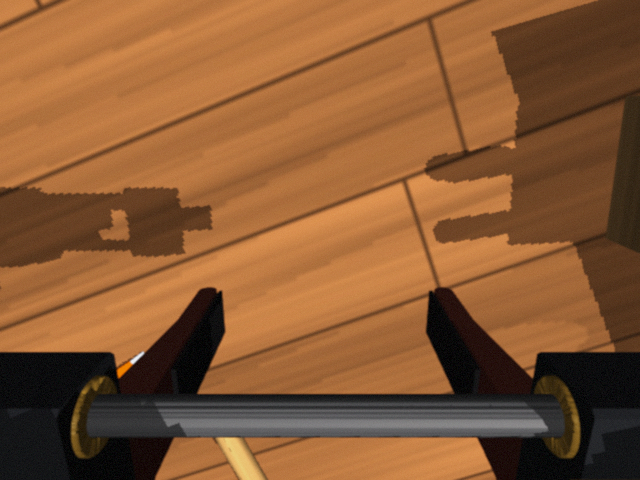

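In the top view there are four blade candidates: the dark one in the groove (245,243), a larger dark one (242,156), an orange one (190,338) and a blue one (269,344). The one in the groove fits, being the smaller dark one and sunk in the board. I'll confirm this in a crop and measure it.

```bash
python3 - <<'E'
from h import *
p=snap('top')
im=cv2.cvtColor(p['image'],cv2.COLOR_RGB2BGR)
c=cv2.resize(im[195:300,205:405],None,fx=4,fy=4,interpolation=cv2.INTER_CUBIC); cv2.imwrite('pics/crop1.png',c)
w=cloud(p)
np.save('/tmp/w.npy',w)
for lo,hi in [(25,60)]:
    m=(w[...,2]>lo)&(w[...,2]<hi); 
    n,l,s,cc=cv2.connectedComponentsWithStats(m.astype(np.uint8))
    for i in range(1,n):
        if s[i,4]>100:
            P=w[l==i]; r=cv2.minAreaRect(P[:,:2].astype(np.float32)); print(cc[i].round(),s[i,4],r, np.percentile(P[:,2],[5,25,50,75,95]).round(1))
for (u,v) in [(245,230),(245,245),(252,264),(240,215),(257,270),(370,255),(370,239),(229,250),(268,240),(300,300),(100,300)]: print(u,v,px(p,u,v).round(1))
E
```

```text
[301. 162.] 248 ((755.8095092773438, 41.93450164794922), (50.188438415527344, 74.70592498779297), 14.824681282043457) [26.7 34.5 43.9 52.2 58.7]
[147. 243.] 701 ((534.2413940429688, 408.53753662109375), (88.20390319824219, 236.96730041503906), 82.11653900146484) [25.2 26.  27.1 28.2 30.3]
[247. 244.] 2943 ((563.3794555664062, 161.02349853515625), (161.3321075439453, 100.12681579589844), 16.838106155395508) [31.8 35.  36.8 38.6 42.6]
[466. 229.] 117 ((607.0087280273438, -353.5278015136719), (47.496681213378906, 23.006919860839844), 37.364959716796875) [26.5 33.9 42.6 51.6 57.8]
[370. 251.] 1540 ((548.81787109375, -126.2967300415039), (80.68109130859375, 100.89614868164062), 12.275847434997559) [30.6 33.4 36.3 39.5 49.5]
[488. 285.] 1186 ((477.283935546875, -397.3921813964844), (61.38194274902344, 101.08808898925781), 75.60275268554688) [31.1 33.9 35.4 36.8 38.7]
[312. 476.] 146 ((65.91886901855469, 0.869720458984375), (80.0555191040039, 13.651137351989746), 89.94132232666016) [27.2 33.4 41.5 50.6 57.8]
245 230 [594.1 167.3  40.6]
245 245 [559.5 166.3  34.8]
252 264 [514.8 147.9  35. ]
240 215 [628.7 179.9  46.2]
257 270 [501.4 136.   32.3]
370 255 [ 540.4 -125.3   35.5]
370 239 [ 579.  -125.9   33.5]
229 250 [546.3 202.4  37.8]
268 240 [570.8 112.5  41.6]
300 300 [437.2  36.1  -0.9]
100 300 [ 4.297e+02  5.045e+02 -5.000e-01]
```

View pics/crop1.png

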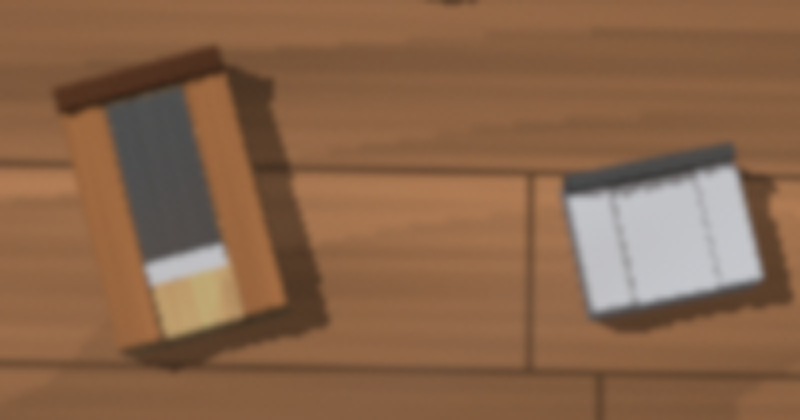

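The crop confirms it: a dark blade with a bright bevel at the lip end, lying in the groove. The jig is at right with its dark stop bar at the far side. Next I turn the gripper to the board's heading (about +16.8°) and move over the board.

```bash
python3 -m handwheel '[{"rz":-9.4},{"rz":-9.4},{"rz":-9.4},{"rz":-9.4},{"tx":-0.02,"ty":-0.042},{"tx":-0.02,"ty":-0.042},{"tx":-0.02,"ty":-0.042},{"tx":-0.02,"ty":-0.042}]'
python3 -m handwheel '[{"tx":-0.02,"ty":-0.042},{"tx":-0.02,"ty":-0.042},{"tx":-0.02,"ty":-0.042},{"tx":-0.02,"ty":-0.042},{"tx":-0.02,"ty":-0.042},{"tx":-0.02,"ty":-0.042},{"tx":-0.02,"ty":-0.042},{"tx":-0.02,"ty":-0.042}]'
python3 -m handwheel '[{"gripper":1},{"gripper":1},{"gripper":1}]'
python3 - <<'E'
from h import *
o=ctrl.get_obs();print(o['t'],o['qpos'],o['ft_force'],o['width'])
p=snap('wrist','w1.png'); np.save('/tmp/p1.npy',p,allow_pickle=True)
E
```

```text
1.7 [ 1.18799678e+00  4.23118144e-01  1.62989413e+00 -2.82857019e-05
  1.08862446e+00 -1.89822061e-02] [ 0.64230692 -1.23968481 -0.05339456] 87.88103014343015$[0]: bad value
$[0]: bad value
$[0]: bad value
```

View pics/w1.png

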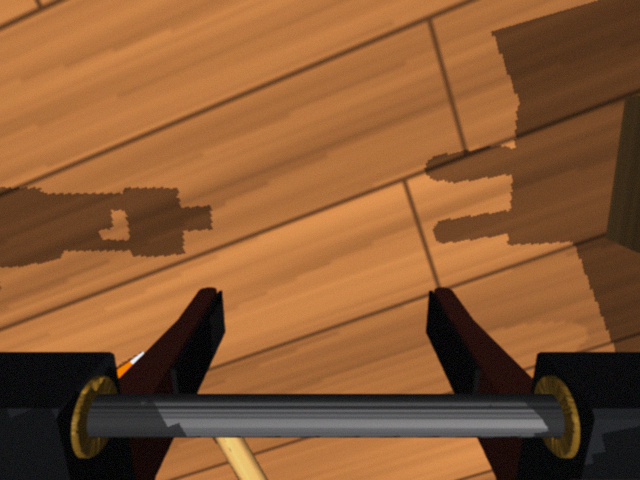

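Each row needs all of its keys. I'll retype them, and start closing the gripper at the same time.

```bash
python3 -m handwheel '[{"gripper":1,"tx":0,"ty":0,"tz":0,"rx":0,"ry":0,"rz":-9.4},{"gripper":1,"tx":0,"ty":0,"tz":0,"rx":0,"ry":0,"rz":-9.4},{"gripper":1,"tx":0,"ty":0,"tz":0,"rx":0,"ry":0,"rz":-9.4},{"gripper":1,"tx":0,"ty":0,"tz":0,"rx":0,"ry":0,"rz":-9.4},{"gripper":1,"tx":-0.02,"ty":-0.042,"tz":0,"rx":0,"ry":0,"rz":0},{"gripper":1,"tx":-0.02,"ty":-0.042,"tz":0,"rx":0,"ry":0,"rz":0},{"gripper":1,"tx":-0.02,"ty":-0.042,"tz":0,"rx":0,"ry":0,"rz":0},{"gripper":1,"tx":-0.02,"ty":-0.042,"tz":0,"rx":0,"ry":0,"rz":0}]'
python3 -m handwheel '[{"gripper":1,"tx":-0.02,"ty":-0.042,"tz":0,"rx":0,"ry":0,"rz":0},{"gripper":1,"tx":-0.02,"ty":-0.042,"tz":0,"rx":0,"ry":0,"rz":0},{"gripper":1,"tx":-0.02,"ty":-0.042,"tz":0,"rx":0,"ry":0,"rz":0},{"gripper":1,"tx":-0.02,"ty":-0.042,"tz":0,"rx":0,"ry":0,"rz":0},{"gripper":1,"tx":-0.02,"ty":-0.042,"tz":0,"rx":0,"ry":0,"rz":0},{"gripper":1,"tx":-0.02,"ty":-0.042,"tz":0,"rx":0,"ry":0,"rz":0},{"gripper":1,"tx":-0.02,"ty":-0.042,"tz":0,"rx":0,"ry":0,"rz":0},{"gripper":1,"tx":-0.02,"ty":-0.042,"tz":0,"rx":0,"ry":0,"rz":0}]'
python3 -m handwheel '[{"gripper":1,"tx":0,"ty":0,"tz":0,"rx":0,"ry":0,"rz":0},{"gripper":1,"tx":0,"ty":0,"tz":0,"rx":0,"ry":0,"rz":0}]'
python3 - <<'E'
from h import *
o=ctrl.get_obs();print(o['t'],o['qpos'],o['ft_force'],o['width'])
p=snap('wrist','w2.png'); np.save('/tmp/p2.npy',p,allow_pickle=True)
E
```

```text
t: 2.75
ee_pos: [348.2, 445.2, 404.8]
orientation: [-0.458, 3.108, 0.0]
ft_force: [1.0, -0.4, 0.1]
width: 11.2
t: 3.75
ee_pos: [598.4, 169.4, 404.8]
orientation: [-0.458, 3.108, 0.0]
ft_force: [-0.3, 0.7, -1.0]
width: 0.4
t: 4.0
ee_pos: [597.2, 170.8, 404.4]
orientation: [0.457, -3.107, -0.0]
ft_force: [-0.1, 0.4, 0.4]
width: 0.0
4.0 [ 2.59280879e-01  4.17815669e-01  1.63886354e+00  3.81495226e-04
  1.08563343e+00 -1.60354395e+00] [-0.07204601  0.3576887   0.44451171] 0.027423657037778076
```

View pics/w2.png

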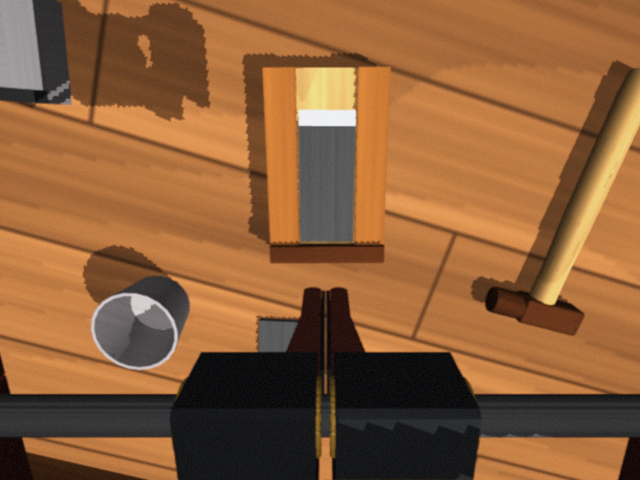

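The wrist view shows the board upright in the picture. The groove's open end is at row 67, the blade's edge at row 110 and its back at row 243 (cols 298–356). The jig is at the upper left corner. Now I measure.

```bash
python3 - <<'E'
from h import *
p=np.load('/tmp/p2.npy',allow_pickle=True).item()
w=cloud(p)
for u,v in [(290,160),(325,160),(325,200),(325,80),(375,160),(328,255),(220,300)]: 
    q=w[v-3:v+4,u-3:u+4].reshape(-1,3); print(u,v,np.nanmedian(q,0).round(1))
g=cv2.cvtColor(p['image'],cv2.COLOR_RGB2GRAY).astype(float)
# row profile along blade centre, col profile across
r=p['image'][:,318:336].mean(1); print([(i,r[i].round().astype(int).tolist()) for i in list(range(60,74,1))+list(range(102,130,2))+list(range(236,250))])
c=p['image'][170:180].mean(0); print([(i,c[i].round().astype(int).tolist()) for i in list(range(262,274))+list(range(290,304))+list(range(350,362))+list(range(382,394))])
E
```

```text
290 160 [562.4 129.9  35.7]
325 160 [554.1 157.7  35.6]
325 200 [586.2 167.4  35.6]
325 80 [494.5 139.8  31.8]
375 160 [542.2 197.3  35.5]
328 255 [631.1 183.6  41.4]
220 300 [ 7.225e+02  9.710e+01 -3.000e-01]
[(60, [101, 63, 35]), (61, [100, 62, 33]), (62, [102, 64, 35]), (63, [103, 64, 36]), (64, [102, 64, 35]), (65, [100, 61, 32]), (66, [113, 76, 41]), (67, [176, 138, 77]), (68, [236, 202, 119]), (69, [240, 214, 128]), (70, [239, 213, 128]), (71, [239, 212, 127]), (72, [239, 212, 128]), (73, [239, 212, 127]), (102, [239, 211, 127]), (104, [239, 211, 127]), (106, [239, 210, 125]), (108, [239, 211, 131]), (110, [239, 233, 223]), (112, [238, 240, 243]), (114, [238, 239, 242]), (116, [239, 240, 242]), (118, [239, 240, 242]), (120, [239, 240, 243]), (122, [239, 240, 243]), (124, [239, 240, 243]), (126, [132, 134, 136]), (128, [86, 86, 87]), (236, [92, 94, 93]), (237, [92, 93, 93]), (238, [92, 93, 94]), (239, [92, 93, 93]), (240, [99, 94, 90]), (241, [121, 102, 80]), (242, [134, 101, 62]), (243, [105, 74, 41]), (244, [49, 32, 17]), (245, [30, 15, 7]), (246, [59, 30, 15]), (247, [92, 47,
[... 474 characters left out ...]
2]), (297, [170, 104, 50]), (298, [137, 98, 58]), (299, [118, 96, 74]), (300, [95, 90, 87]), (301, [87, 88, 88]), (302, [88, 88, 89]), (303, [88, 87, 87]), (350, [89, 91, 89]), (351, [90, 90, 90]), (352, [91, 90, 90]), (353, [101, 95, 87]), (354, [124, 101, 75]), (355, [146, 101, 57]), (356, [174, 104, 48]), (357, [203, 121, 54]), (358, [213, 129, 58]), (359, [215, 131, 58]), (360, [216, 131, 57]), (361, [215, 131, 58]), (382, [208, 126, 55]), (383, [204, 123, 54]), (384, [200, 120, 54]), (385, [196, 118, 53]), (386, [198, 123, 61]), (387, [202, 130, 71]), (388, [203, 133, 74]), (389, [202, 131, 72]), (390, [203, 133, 74]), (391, [204, 132, 74]), (392, [202, 132, 72]), (393, [203, 132, 73])]
```

```bash
python3 - <<'E'
from h import *
p=np.load('/tmp/p2.npy',allow_pickle=True).item()
lip=px(p,327,67.3,31.6);edge=px(p,328,109,32);back=px(p,327,240.5,35.6);stop=px(p,327.5,246,41.6)
print('lip',lip,'edge',edge,'back',back,'stop',stop)
print('len',np.linalg.norm((back-edge)[:2]),'edge inside',np.linalg.norm((edge-lip)[:2]),'lip-stop',np.linalg.norm((stop-lip)[:2]))
d=back-edge; print('yaw blade',np.degrees(np.arctan2(d[1],d[0])))
d=stop-lip; print('yaw cl',np.degrees(np.arctan2(d[1],d[0])))
# board left side line: detect right outer edge & left edge of top at rows
c=p['image'].astype(int)
L=[];Rr=[]
for v in range(75,235,5):
    row=c[v,:,0]
    seg=np.where(row[230:290]>150)[0]; L.append(px(p,230+seg[0],v,35.6))
    sat=(c[v,:,0]-c[v,:,2])
    # groove walls: blade/wood boundary right
    k=np.where(sat[330:375]>110)[0]; Rr.append(px(p,330+k[0],v,35.6))
for A in (L,Rr):
    A=np.array(A); f=np.polyfit(A[:,0],A[:,1],1); print(np.degrees(np.arctan(f[0])),np.std(A[:,1]-np.polyval(f,A[:,0])))
# jig in earlier top picture
w=np.load('/tmp/w.npy'); 
o=ctrl.get_obs();print(o['ee_pos'],o['ft_force'])
E
```

```text
lip [485.03989596 138.62642096  31.6       ] edge [514.78799591 148.45175614  32.        ] back [620.47077653 179.49467461  35.6       ] stop [623.39568198 180.80094691  41.6       ]
len 110.14768679296836 edge inside 31.328687524235843 lip-stop 144.64098369778114
yaw blade 16.369453010687455
yaw cl 16.95261670873348
12.921448864283649 0.7410314639531088
25.93466238441497 7.032288878023853
[596.85951321 171.23477353 404.4969645 ] [-0.08947058 -0.07869551  0.11013078]
```

These agree with the given sizes: length 110.1, edge 31.3 mm inside the lip, lip to stop 144.6 mm. The finger is 30 mm behind the blade's centre, so I come down there, with the blade top at z≈35.6.

```bash
python3 -m handwheel '[{"gripper":1,"tx":0,"ty":0.002,"tz":0.03,"rx":0,"ry":0,"rz":0},{"gripper":1,"tx":0,"ty":0,"tz":0.04,"rx":0,"ry":0,"rz":0},{"gripper":1,"tx":0,"ty":0,"tz":0.04,"rx":0,"ry":0,"rz":0},{"gripper":1,"tx":0,"ty":0,"tz":0.03,"rx":0,"ry":0,"rz":0},{"gripper":1,"tx":0,"ty":0,"tz":0.02,"rx":0,"ry":0,"rz":0},{"gripper":1,"tx":0,"ty":0,"tz":0.015,"rx":0,"ry":0,"rz":0},{"gripper":1,"tx":0,"ty":0,"tz":0.005,"rx":0,"ry":0,"rz":0},{"gripper":1,"tx":0,"ty":0,"tz":0,"rx":0,"ry":0,"rz":0}]'
python3 -m handwheel '[{"gripper":1,"tx":0,"ty":0,"tz":0.002,"rx":0,"ry":0,"rz":0},{"gripper":1,"tx":0,"ty":0,"tz":0,"rx":0,"ry":0,"rz":0}]'
```

```text
t: 5.05
ee_pos: [597.1, 172.7, 225.0]
orientation: [-0.458, 3.107, 0.0]
ft_force: [0.1, 0.5, 0.2]
width: 0.4
t: 5.3
ee_pos: [597.1, 172.6, 223.2]
orientation: [-0.457, 3.107, 0.0]
ft_force: [-0.5, 0.6, 0.4]
width: 0.6
```

```bash
python3 -m handwheel '[{"gripper":1,"tx":0,"ty":0,"tz":0.003,"rx":0,"ry":0,"rz":0},{"gripper":1,"tx":0,"ty":0,"tz":0,"rx":0,"ry":0,"rz":0}]'
python3 -m handwheel '[{"gripper":1,"tx":0,"ty":0,"tz":0.001,"rx":0,"ry":0,"rz":0},{"gripper":1,"tx":0,"ty":0,"tz":0,"rx":0,"ry":0,"rz":0}]'
python3 -m handwheel '[{"gripper":1,"tx":0,"ty":0,"tz":0.0005,"rx":0,"ry":0,"rz":0},{"gripper":1,"tx":0,"ty":0,"tz":0,"rx":0,"ry":0,"rz":0}]'
python3 -m handwheel '[{"gripper":1,"tx":0,"ty":0,"tz":0.0005,"rx":0,"ry":0,"rz":0},{"gripper":1,"tx":0,"ty":0,"tz":0,"rx":0,"ry":0,"rz":0}]'
```

```text
t: 5.55
ee_pos: [596.8, 172.5, 219.5]
orientation: [0.458, -3.108, 0.0]
ft_force: [0.0, 0.5, -0.1]
width: 0.5
t: 5.8
ee_pos: [596.9, 172.6, 218.6]
orientation: [0.458, -3.108, 0.0]
ft_force: [-0.2, -0.1, 0.1]
width: 0.0
t: 6.05
ee_pos: [596.9, 172.6, 218.2]
orientation: [-0.458, 3.108, 0.0]
ft_force: [-0.1, -0.2, -0.9]
width: 0.8
t: 6.3
ee_pos: [596.9, 172.6, 218.1]
orientation: [-0.458, 3.108, 0.0]
ft_force: [-1.7, -0.0, 4.8]
width: 0.5
```

```bash
python3 -m handwheel '[{"gripper":1,"tx":0,"ty":0,"tz":0.0002,"rx":0,"ry":0,"rz":0},{"gripper":1,"tx":0,"ty":0,"tz":0,"rx":0,"ry":0,"rz":0}]'
python3 -m handwheel '[{"gripper":1,"tx":0.002,"ty":0,"tz":0,"rx":0,"ry":0,"rz":0},{"gripper":1,"tx":0.003,"ty":0,"tz":0,"rx":0,"ry":0,"rz":0},{"gripper":1,"tx":0.003,"ty":0,"tz":0,"rx":0,"ry":0,"rz":0}]'
```

```text
t: 6.55
ee_pos: [596.9, 172.6, 218.1]
orientation: [-0.458, 3.108, 0.0]
ft_force: [-2.9, -1.9, 6.7]
width: 0.5
t: 6.92
ee_pos: [589.8, 170.5, 218.1]
orientation: [-0.457, 3.106, 0.0]
ft_force: [2.9, 1.0, 5.0]
width: 0.9
```

```bash
python3 -m handwheel '[{"gripper":1,"tx":0.004,"ty":0,"tz":0.0001,"rx":0,"ry":0,"rz":0},{"gripper":1,"tx":0.004,"ty":0,"tz":0,"rx":0,"ry":0,"rz":0},{"gripper":1,"tx":0.004,"ty":0,"tz":0,"rx":0,"ry":0,"rz":0}]'
python3 - <<'E'
from h import *
p=snap('wrist','w3.png')
E
```

```text
t: 7.3
ee_pos: [578.4, 167.0, 218.1]
orientation: [-0.457, 3.105, 0.001]
ft_force: [3.4, 0.0, 6.4]
width: 0.5
```

View pics/w3.png

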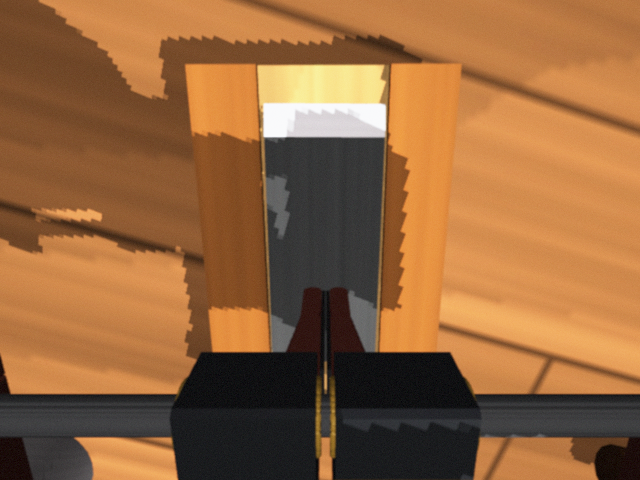

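The blade moves with the finger: the edge is at row 103, about 13 mm inside the lip at row 64. I'll carry on.

```bash
python3 -m handwheel '[{"gripper":1,"tx":0.004,"ty":0,"tz":0,"rx":0,"ry":0,"rz":0},{"gripper":1,"tx":0.004,"ty":0,"tz":0,"rx":0,"ry":0,"rz":0},{"gripper":1,"tx":0.004,"ty":0,"tz":0,"rx":0,"ry":0,"rz":0},{"gripper":1,"tx":0.004,"ty":0,"tz":0,"rx":0,"ry":0,"rz":0}]'
python3 -m handwheel '[{"gripper":1,"tx":0.004,"ty":0,"tz":0,"rx":0,"ry":0,"rz":0},{"gripper":1,"tx":0.004,"ty":0,"tz":0,"rx":0,"ry":0,"rz":0},{"gripper":1,"tx":0.004,"ty":0,"tz":0,"rx":0,"ry":0,"rz":0},{"gripper":1,"tx":0.004,"ty":0,"tz":0,"rx":0,"ry":0,"rz":0}]'
python3 -m handwheel '[{"gripper":1,"tx":0.004,"ty":0,"tz":0,"rx":0,"ry":0,"rz":0},{"gripper":1,"tx":0.004,"ty":0,"tz":0,"rx":0,"ry":0,"rz":0},{"gripper":1,"tx":0,"ty":0,"tz":0,"rx":0,"ry":0,"rz":0}]'
python3 - <<'E'
from h import *
p=snap('wrist','w4.png'); np.save('/tmp/p4.npy',p,allow_pickle=True)
E
```

```text
t: 7.85
ee_pos: [563.0, 162.3, 218.1]
orientation: [-0.457, 3.105, 0.001]
ft_force: [2.9, -0.7, 6.4]
width: 0.0
t: 8.35
ee_pos: [547.8, 157.8, 218.1]
orientation: [-0.457, 3.105, 0.001]
ft_force: [3.5, 0.9, 5.9]
width: -0.0
t: 8.72
ee_pos: [539.8, 155.4, 218.1]
orientation: [-0.458, 3.106, 0.0]
ft_force: [0.8, 0.7, 8.0]
width: 0.4
```

View pics/w4.png

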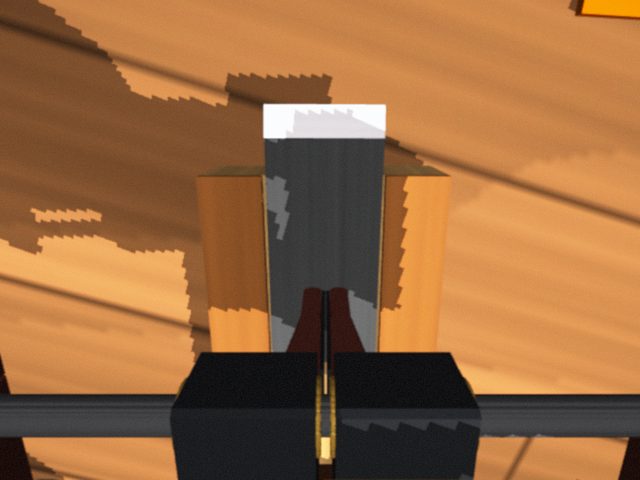

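No slip; the blade now overhangs by about 28 mm. I need about 15 mm more, for an overhang of about 43.

```bash
python3 -m handwheel '[{"gripper":1,"tx":0.004,"ty":0,"tz":0,"rx":0,"ry":0,"rz":0},{"gripper":1,"tx":0.004,"ty":0,"tz":0,"rx":0,"ry":0,"rz":0},{"gripper":1,"tx":0.004,"ty":0,"tz":0,"rx":0,"ry":0,"rz":0},{"gripper":1,"tx":0.003,"ty":0,"tz":0,"rx":0,"ry":0,"rz":0},{"gripper":1,"tx":0,"ty":0,"tz":0,"rx":0,"ry":0,"rz":0}]'
python3 - <<'E'
from h import *
p=snap('wrist','w5.png'); np.save('/tmp/p5.npy',p,allow_pickle=True)
T=p['Twc']
print('bevel/edge',px(p,325,104,33.6),px(p,325,120,35.6)); 
w=cloud(p)
for v in range(95,260,15): print(v,np.nanmedian(w[v-2:v+3,322:328].reshape(-1,3),0).round(1))
E
```

```text
t: 9.4
ee_pos: [525.5, 151.1, 218.1]
orientation: [-0.457, 3.106, 0.0]
ft_force: [1.6, 0.8, 7.9]
width: 0.1
bevel/edge [445.31061989 126.70587297  33.6       ] [450.81103639 128.36246105  35.6       ]
95 [ 4.410e+02  1.251e+02 -3.000e-01]
110 [447.4 127.1  32.8]
125 [452.6 128.7  34.7]
140 [457.9 130.3  35.3]
155 [463.3 131.9  35.6]
170 [468.6 133.5  35.4]
185 [474.4 135.3  35.8]
200 [480.  137.   35.4]
215 [486.  138.7  35.5]
230 [491.8 140.5  35.6]
245 [498.1 142.4  35.5]
```

View pics/w5.png

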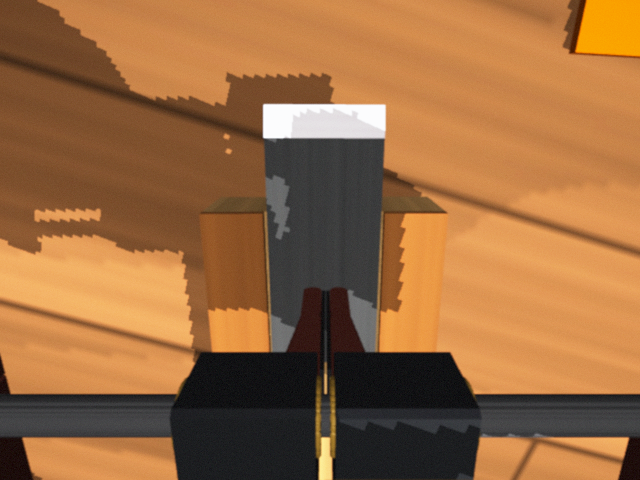

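The overhang is about 43 mm, the blade lies flat, and it is centred and in line with the tool. Now I raise, open, move 60 mm forward and come down around the overhang (pads 14–34 mm from the edge).

```bash
python3 -m handwheel '[{"gripper":1,"tx":0,"ty":0,"tz":-0.005,"rx":0,"ry":0,"rz":0},{"gripper":1,"tx":0,"ty":0,"tz":-0.02,"rx":0,"ry":0,"rz":0},{"gripper":0,"tx":0,"ty":0,"tz":-0.02,"rx":0,"ry":0,"rz":0},{"gripper":0,"tx":0.02,"ty":0,"tz":0,"rx":0,"ry":0,"rz":0},{"gripper":0,"tx":0.02,"ty":0,"tz":0,"rx":0,"ry":0,"rz":0},{"gripper":0,"tx":0.02,"ty":0,"tz":0,"rx":0,"ry":0,"rz":0},{"gripper":0,"tx":0,"ty":0,"tz":0,"rx":0,"ry":0,"rz":0},{"gripper":0,"tx":0,"ty":0,"tz":0,"rx":0,"ry":0,"rz":0}]'
python3 - <<'E'
from h import *
o=ctrl.get_obs();print(o['ee_pos'],o['width'])
p=snap('wrist','w6.png'); np.save('/tmp/p6.npy',p,allow_pickle=True)
p=snap('top','t6.png'); cv2.imwrite('pics/t6c.png',cv2.resize(cv2.cvtColor(p['image'],cv2.COLOR_RGB2BGR)[195:320,180:400],None,fx=3.5,fy=3.5))
E
```

```text
t: 10.45
ee_pos: [468.2, 133.8, 262.5]
orientation: [-0.458, 3.108, 0.0]
ft_force: [-0.1, -1.1, -0.4]
width: 57.1
[468.23428871 133.84266456 262.46994957] 57.11289707930413
```

View pics/w6.png

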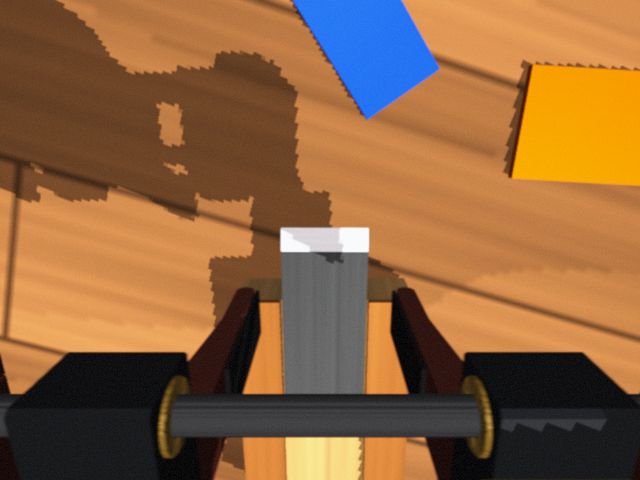

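The blade is centred (cols 281–369) with its edge at row 228, and the fingers are still opening. I wait for them, then go down.

```bash
python3 -m handwheel '[{"gripper":0,"tx":0,"ty":0,"tz":0,"rx":0,"ry":0,"rz":0},{"gripper":0,"tx":0,"ty":0,"tz":0,"rx":0,"ry":0,"rz":0},{"gripper":0,"tx":0,"ty":0,"tz":0.015,"rx":0,"ry":0,"rz":0},{"gripper":0,"tx":0,"ty":0,"tz":0.02,"rx":0,"ry":0,"rz":0},{"gripper":0,"tx":0,"ty":0,"tz":0.02,"rx":0,"ry":0,"rz":0},{"gripper":0,"tx":0,"ty":0,"tz":0.009,"rx":0,"ry":0,"rz":0},{"gripper":0,"tx":0,"ty":0,"tz":0,"rx":0,"ry":0,"rz":0}]'
python3 - <<'E'
from h import *
o=ctrl.get_obs();print(o['ee_pos'],o['width'])
p=snap('wrist','w7.png')
E
```

```text
t: 11.42
ee_pos: [467.3, 133.6, 197.5]
orientation: [0.457, -3.106, 0.0]
ft_force: [0.3, -0.1, 0.7]
width: 88.2
[467.32767497 133.60250347 197.51540455] 88.2155438023223
```

View pics/w7.png

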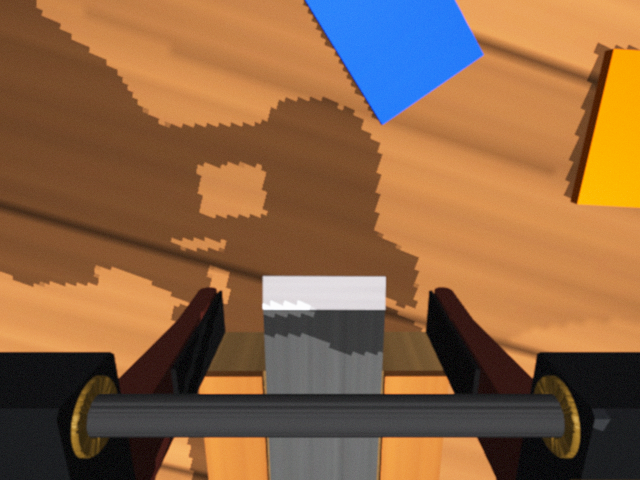

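The fingers straddle the overhang symmetrically, in front of the board. I close now.

```bash
python3 -m handwheel '[{"gripper":1,"tx":0,"ty":0,"tz":0,"rx":0,"ry":0,"rz":0},{"gripper":1,"tx":0,"ty":0,"tz":0,"rx":0,"ry":0,"rz":0},{"gripper":1,"tx":0,"ty":0,"tz":0,"rx":0,"ry":0,"rz":0},{"gripper":1,"tx":0,"ty":0,"tz":0,"rx":0,"ry":0,"rz":0},{"gripper":1,"tx":0,"ty":0,"tz":0,"rx":0,"ry":0,"rz":0},{"gripper":1,"tx":0,"ty":0,"tz":0,"rx":0,"ry":0,"rz":0},{"gripper":1,"tx":0,"ty":0,"tz":0,"rx":0,"ry":0,"rz":0}]'
python3 -m handwheel '[{"gripper":1,"tx":0,"ty":0,"tz":-0.003,"rx":0,"ry":0,"rz":0},{"gripper":1,"tx":0,"ty":0,"tz":-0.005,"rx":0,"ry":0,"rz":0},{"gripper":1,"tx":0,"ty":0,"tz":-0.006,"rx":0,"ry":0,"rz":0},{"gripper":1,"tx":0,"ty":0,"tz":-0.006,"rx":0,"ry":0,"rz":0},{"gripper":1,"tx":0,"ty":0,"tz":0,"rx":0,"ry":0,"rz":0}]'
python3 - <<'E'
from h import *
p=snap('wrist','w8.png')
p=snap('scene','s8.png')
cv2.imwrite('pics/s8c.png',cv2.resize(cv2.cvtColor(p['image'],cv2.COLOR_RGB2BGR)[180:330,270:470],None,fx=4,fy=4))
E
```

```text
t: 12.35
ee_pos: [467.7, 133.7, 198.4]
orientation: [-0.458, 3.108, 0.0]
ft_force: [-0.4, -1.4, 2.0]
width: 45.1
t: 12.98
ee_pos: [467.8, 133.7, 219.0]
orientation: [-0.458, 3.107, 0.0]
ft_force: [0.6, -0.6, -1.4]
width: 45.8
```

View pics/w8.png

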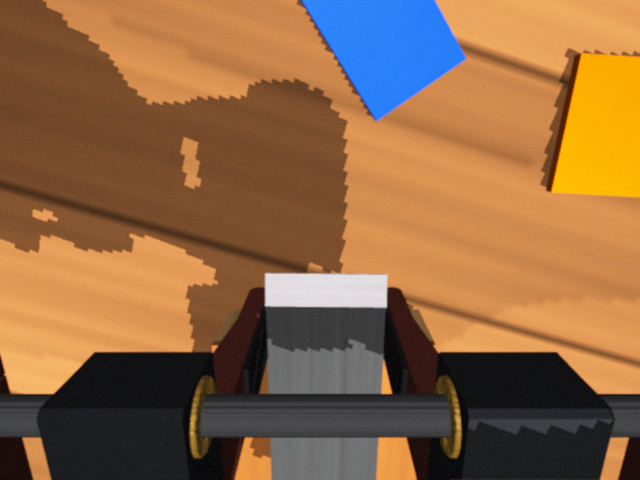

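View pics/s8c.png

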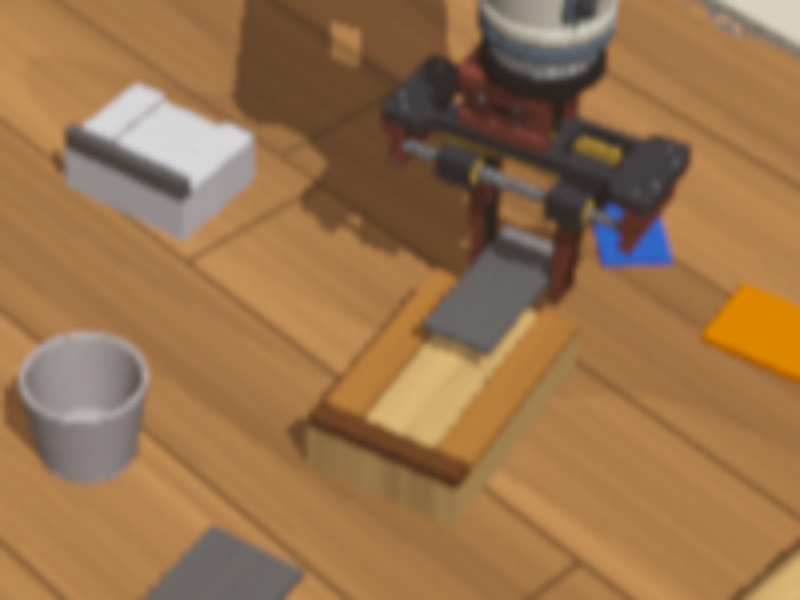

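The blade is gripped flat (width ~46) and lifted clear. I go up and over beyond the jig to look at the jig with the wrist camera, turning −4.5° on the way.

```bash
python3 -m handwheel '[{"gripper":1,"tx":0,"ty":0,"tz":-0.015,"rx":0,"ry":0,"rz":0},{"gripper":1,"tx":0,"ty":0,"tz":-0.025,"rx":0,"ry":0,"rz":1.5},{"gripper":1,"tx":0,"ty":0,"tz":-0.025,"rx":0,"ry":0,"rz":1.5},{"gripper":1,"tx":0,"ty":0,"tz":-0.025,"rx":0,"ry":0,"rz":1.5},{"gripper":1,"tx":-0.005,"ty":-0.014,"tz":-0.01,"rx":0,"ry":0,"rz":0},{"gripper":1,"tx":-0.0096,"ty":-0.027,"tz":0,"rx":0,"ry":0,"rz":0},{"gripper":1,"tx":-0.0096,"ty":-0.027,"tz":0,"rx":0,"ry":0,"rz":0},{"gripper":1,"tx":-0.0096,"ty":-0.027,"tz":0,"rx":0,"ry":0,"rz":0}]'
python3 -m handwheel '[{"gripper":1,"tx":-0.0096,"ty":-0.027,"tz":0,"rx":0,"ry":0,"rz":0},{"gripper":1,"tx":-0.0096,"ty":-0.027,"tz":0,"rx":0,"ry":0,"rz":0},{"gripper":1,"tx":-0.0096,"ty":-0.027,"tz":0,"rx":0,"ry":0,"rz":0},{"gripper":1,"tx":-0.0096,"ty":-0.027,"tz":0,"rx":0,"ry":0,"rz":0},{"gripper":1,"tx":-0.0096,"ty":-0.027,"tz":0,"rx":0,"ry":0,"rz":0},{"gripper":1,"tx":-0.0096,"ty":-0.027,"tz":0,"rx":0,"ry":0,"rz":0},{"gripper":1,"tx":-0.005,"ty":-0.014,"tz":0,"rx":0,"ry":0,"rz":0},{"gripper":1,"tx":0,"ty":0,"tz":0,"rx":0,"ry":0,"rz":0}]'
python3 - <<'E'
from h import *
o=ctrl.get_obs();print(o['ee_pos'],o['width'],o['qpos'])
p=snap('wrist','w9.png'); np.save('/tmp/p9.npy',p,allow_pickle=True)
p=snap('top','t9.png'); np.save('/tmp/t9.npy',p,allow_pickle=True)
E
```

```text
t: 14.08
ee_pos: [521.4, 46.4, 318.2]
orientation: [0.336, -3.123, 0.0]
ft_force: [0.3, 0.4, -2.8]
width: 45.5
t: 15.08
ee_pos: [619.4, -111.7, 318.0]
orientation: [0.333, -3.123, -0.0]
ft_force: [0.0, -0.0, -2.3]
width: 46.0
[ 619.35977155 -111.67761656  317.98231624] 45.9689448112632 [-1.97309408e-01  5.33710987e-01  1.67655475e+00  3.24244738e-05
  9.31890738e-01 -1.98083080e+00]
```

View pics/w9.png

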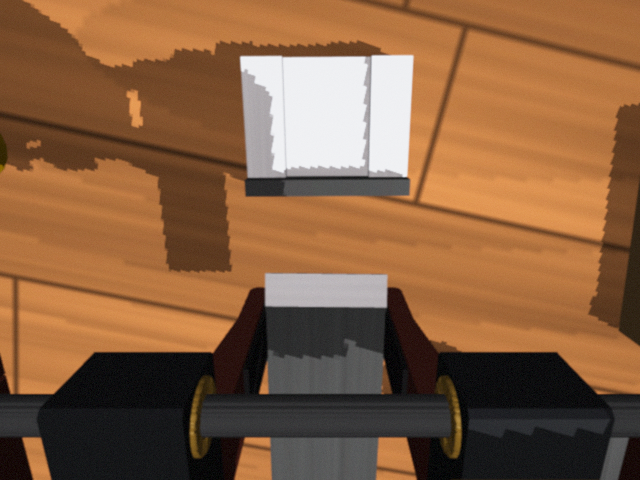

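View pics/t9.png

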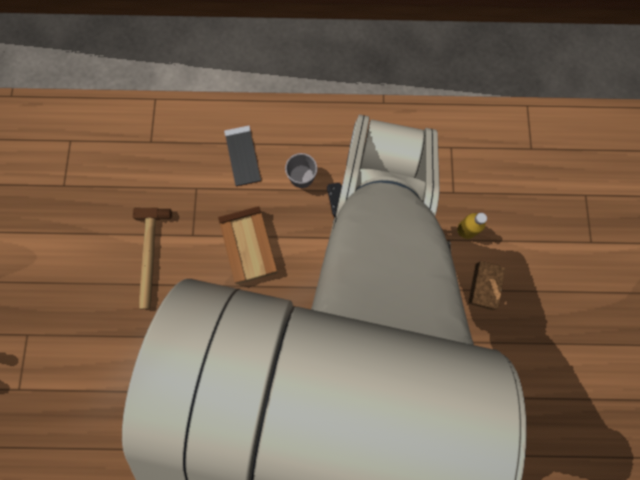

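The wrist view shows the jig nearly upright: front edge at row 56 (cols 240–413), seat between cols ~285 and 370, stop bar at rows 178–195. The blade is held straight at cols 265–387. Now I measure the jig's pose and the blade's droop.

```bash
python3 - <<'E'
from h import *
p=np.load('/tmp/p9.npy',allow_pickle=True).item()
im=cv2.cvtColor(p['image'],cv2.COLOR_RGB2BGR)
cv2.imwrite('pics/w9c.png',cv2.resize(im[40:210,225:430],None,fx=3.5,fy=3.5,interpolation=cv2.INTER_CUBIC))
w=cloud(p)
for u,v in [(262,120),(325,100),(325,150),(390,120),(325,187),(325,80)]: print(u,v,np.nanmedian(w[v-3:v+4,u-3:u+4].reshape(-1,3),0).round(1))
# tops
m=(w[...,2]>26)&(w[...,2]<55); m[250:]=0
n,l,s,cc=cv2.connectedComponentsWithStats(m.astype(np.uint8)); i=1+np.argmax(s[1:,4]); P=w[l==i]
print(cv2.minAreaRect(P[:,:2].astype(np.float32)),s[i])
st=P[P[:,2]>43]; print('stop',cv2.minAreaRect(st[:,:2].astype(np.float32)),np.median(st[:,2]))
# blade held
for v in range(280,340,10): print(v,[np.nanmedian(w[v-2:v+3,u-2:u+3].reshape(-1,3),0).round(1).tolist() for u in (290,325,360)])
for v in (450,460,470): print(v,[np.nanmedian(w[v-2:v+3,u-2:u+3].reshape(-1,3),0).round(1).tolist() for u in (290,325,360)])
E
```

```text
262 120 [ 551.6 -165.3   37. ]
325 100 [ 532.3 -130.6   32.2]
325 150 [ 561.3 -124.3   32.1]
390 120 [535.3 -89.9  37.2]
325 187 [ 581.5 -119.9   48.1]
325 80 [ 521.1 -133.    32.1]
((547.5863647460938, -126.24180603027344), (80.25045013427734, 100.31558990478516), 12.5158109664917) [  241    56   172   141 23057]
stop ((581.6907958984375, -118.53178405761719), (10.326690673828125, 99.95354461669922), 12.450810432434082) 48.11259169308687
280 [[601.8, -129.1, 152.7], [599.0, -116.2, 152.5], [596.2, -103.3, 152.4]]
290 [[605.4, -128.3, 153.7], [602.5, -115.5, 153.9], [599.6, -102.7, 153.8]]
300 [[608.7, -127.6, 155.0], [606.0, -114.7, 154.9], [603.3, -101.9, 155.0]]
310 [[612.8, -126.7, 155.0], [610.1, -113.7, 154.9], [607.1, -100.8, 155.1]]
320 [[617.1, -126.0, 155.0], [614.2, -112.9, 154.8], [611.1, -99.8, 155.3]]
330 [[621.2, -125.1, 155.0], [618.4, -112.1, 154.9], [615.5, -98.9, 154.9]]
450 [[678.0, -114.5, 154.2], [674.9, -99.9, 154.2], [671.7, -85.2, 154.3]]
460 [[683.2, -113.4, 154.3], [679.8, -98.6, 154.2], [677.4, -83.8, 154.0]]
470 [[688.4, -112.5, 154.4], [685.7, -97.4, 154.1], [682.5, -82.4, 154.2]]
```

View pics/w9c.png

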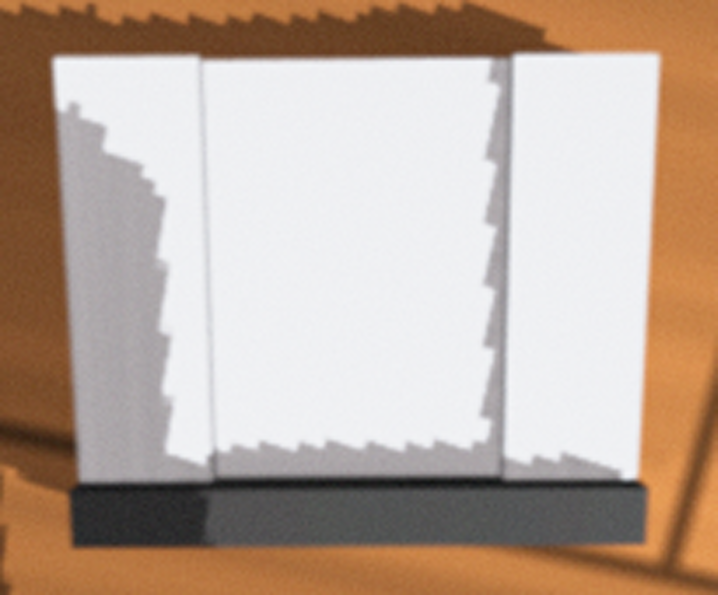

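The jig centre is (547.6, −126.2), yaw 12.5°, with the exact 80×100 size; its floor is at z 32.1. The blade is flat within 0.6° and its edge is 23 mm ahead of the tool. Home therefore puts the TCP near (492, −138.5). I go above a point 12 mm short of it, then lower.

```bash
python3 -m handwheel '[{"gripper":1,"tx":0.01,"ty":0.001,"tz":0,"rx":0,"ry":0,"rz":-0.2},{"gripper":1,"tx":0.025,"ty":0,"tz":0,"rx":0,"ry":0,"rz":0},{"gripper":1,"tx":0.025,"ty":0,"tz":0,"rx":0,"ry":0,"rz":0},{"gripper":1,"tx":0.025,"ty":0,"tz":0,"rx":0,"ry":0,"rz":0},{"gripper":1,"tx":0.025,"ty":0,"tz":0,"rx":0,"ry":0,"rz":0},{"gripper":1,"tx":0.022,"ty":0,"tz":0,"rx":0,"ry":0,"rz":0},{"gripper":1,"tx":0.01,"ty":0,"tz":0,"rx":0,"ry":0,"rz":0},{"gripper":1,"tx":0,"ty":0,"tz":0,"rx":0,"ry":0,"rz":0}]'
python3 -m handwheel '[{"gripper":1,"tx":0,"ty":0,"tz":0.015,"rx":0,"ry":0,"rz":0},{"gripper":1,"tx":0,"ty":0,"tz":0.025,"rx":0,"ry":0,"rz":0},{"gripper":1,"tx":0,"ty":0,"tz":0.025,"rx":0,"ry":0,"rz":0},{"gripper":1,"tx":0,"ty":0,"tz":0.01,"rx":0,"ry":0,"rz":0},{"gripper":1,"tx":0,"ty":0,"tz":0,"rx":0,"ry":0,"rz":0}]'
python3 - <<'E'
from h import *
p=snap('scene','s10.png')
cv2.imwrite('pics/s10c.png',cv2.resize(cv2.cvtColor(p['image'],cv2.COLOR_RGB2BGR)[140:290,230:430],None,fx=4,fy=4,interpolation=cv2.INTER_CUBIC))
p=snap('wrist','w10.png')
E
```

```text
t: 16.18
ee_pos: [480.0, -140.0, 318.6]
orientation: [-0.341, 3.123, -0.0]
ft_force: [0.6, -0.4, -1.2]
width: 45.4
t: 16.8
ee_pos: [480.6, -140.1, 242.4]
orientation: [0.341, -3.121, -0.001]
ft_force: [-0.3, 0.0, -1.2]
width: 45.4
```

View pics/s10c.png

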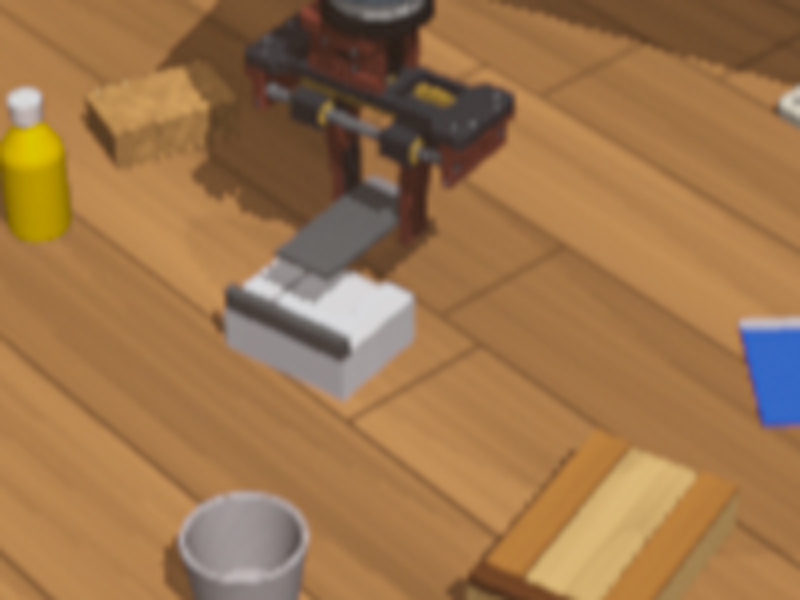

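View pics/w10.png

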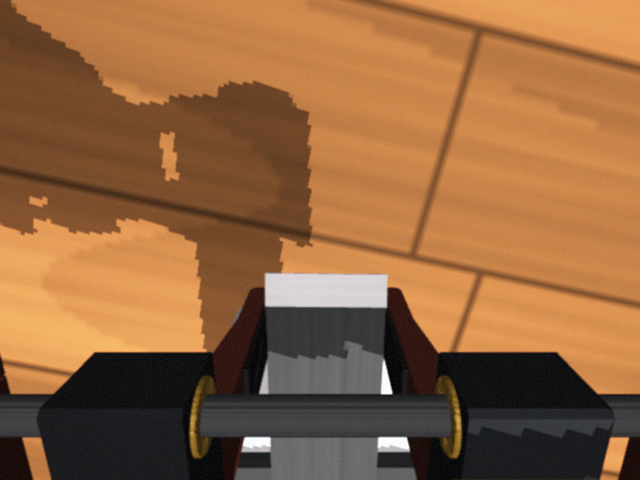

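The blade is aligned over the seat, with its back short of the stop bar. I shift 1 mm sideways, then lower slowly.

```bash
python3 -m handwheel '[{"gripper":1,"tx":0,"ty":-0.001,"tz":0.01,"rx":0,"ry":0,"rz":0},{"gripper":1,"tx":0,"ty":0,"tz":0.015,"rx":0,"ry":0,"rz":0},{"gripper":1,"tx":0,"ty":0,"tz":0.01,"rx":0,"ry":0,"rz":0},{"gripper":1,"tx":0,"ty":0,"tz":0.003,"rx":0,"ry":0,"rz":0},{"gripper":1,"tx":0,"ty":0,"tz":0,"rx":0,"ry":0,"rz":0}]'
python3 -m handwheel '[{"gripper":1,"tx":0,"ty":0,"tz":0.001,"rx":0,"ry":0,"rz":0},{"gripper":1,"tx":0,"ty":0,"tz":0.001,"rx":0,"ry":0,"rz":0},{"gripper":1,"tx":0,"ty":0,"tz":0,"rx":0,"ry":0,"rz":0}]'
```

```text
t: 17.52
ee_pos: [480.6, -141.3, 205.0]
orientation: [0.341, -3.122, -0.0]
ft_force: [1.0, 0.6, -2.4]
width: 44.9
t: 17.9
ee_pos: [480.7, -141.3, 203.5]
orientation: [-0.341, 3.123, -0.0]
ft_force: [0.8, 0.5, -1.8]
width: 45.6
```

```bash
python3 -m handwheel '[{"gripper":1,"tx":0,"ty":0,"tz":0.001,"rx":0,"ry":0,"rz":0},{"gripper":1,"tx":0,"ty":0,"tz":0.001,"rx":0,"ry":0,"rz":0},{"gripper":1,"tx":0,"ty":0,"tz":0,"rx":0,"ry":0,"rz":0}]'
python3 -m handwheel '[{"gripper":1,"tx":0,"ty":0,"tz":0.001,"rx":0,"ry":0,"rz":0},{"gripper":1,"tx":0,"ty":0,"tz":0,"rx":0,"ry":0,"rz":0}]'
python3 -m handwheel '[{"gripper":1,"tx":0,"ty":0,"tz":0.0005,"rx":0,"ry":0,"rz":0},{"gripper":1,"tx":0,"ty":0,"tz":0,"rx":0,"ry":0,"rz":0}]'
python3 -c "
from h import *
o=ctrl.get_obs();print(o['moment'],o['ft_force'])"
```

```text
t: 18.27
ee_pos: [480.7, -141.2, 201.3]
orientation: [0.341, -3.123, -0.0]
ft_force: [0.4, -0.8, -1.5]
width: 45.1
t: 18.52
ee_pos: [480.7, -141.3, 200.3]
orientation: [0.341, -3.123, -0.0]
ft_force: [-0.1, 0.8, -0.7]
width: 45.3
t: 18.77
ee_pos: [480.7, -141.3, 199.9]
orientation: [-0.341, 3.123, -0.0]
ft_force: [-0.2, -0.4, -2.0]
width: 45.3
[ 0.07562447  0.0704441  -0.00576975] [-0.2459514  -0.37886085 -2.04084088]
```

```bash
python3 -m handwheel '[{"gripper":1,"tx":0,"ty":0,"tz":0.0005,"rx":0,"ry":0,"rz":0},{"gripper":1,"tx":0,"ty":0,"tz":0,"rx":0,"ry":0,"rz":0}]'
python3 -m handwheel '[{"gripper":1,"tx":0,"ty":0,"tz":0.0005,"rx":0,"ry":0,"rz":0},{"gripper":1,"tx":0,"ty":0,"tz":0,"rx":0,"ry":0,"rz":0}]'
python3 -c "
from h import *
o=ctrl.get_obs();print(o['moment'],o['ft_force'])"
```

```text
t: 19.02
ee_pos: [480.7, -141.3, 199.4]
orientation: [-0.341, 3.123, -0.0]
ft_force: [-1.1, 1.0, -1.2]
width: 45.6
t: 19.27
ee_pos: [480.7, -141.3, 199.0]
orientation: [-0.341, 3.123, -0.0]
ft_force: [-1.9, -0.3, 0.8]
width: 45.7
[ 0.07909561  0.09939281 -0.00563742] [-1.87358398 -0.29833138  0.77878119]
```

Floor contact is light, about 2–3 N. I slide it toward the stop, 8 mm first and then in small steps.

```bash
python3 -m handwheel '[{"gripper":1,"tx":-0.002,"ty":0,"tz":0,"rx":0,"ry":0,"rz":0},{"gripper":1,"tx":-0.002,"ty":0,"tz":0,"rx":0,"ry":0,"rz":0},{"gripper":1,"tx":-0.002,"ty":0,"tz":0,"rx":0,"ry":0,"rz":0},{"gripper":1,"tx":-0.002,"ty":0,"tz":0,"rx":0,"ry":0,"rz":0},{"gripper":1,"tx":0,"ty":0,"tz":0,"rx":0,"ry":0,"rz":0}]'
python3 -m handwheel '[{"gripper":1,"tx":-0.001,"ty":0,"tz":0,"rx":0,"ry":0,"rz":0},{"gripper":1,"tx":0,"ty":0,"tz":0,"rx":0,"ry":0,"rz":0}]'
python3 -m handwheel '[{"gripper":1,"tx":-0.001,"ty":0,"tz":0,"rx":0,"ry":0,"rz":0},{"gripper":1,"tx":0,"ty":0,"tz":0,"rx":0,"ry":0,"rz":0}]'
```

```text
t: 19.9
ee_pos: [488.8, -139.5, 199.0]
orientation: [-0.341, 3.122, -0.0]
ft_force: [0.2, 0.5, 2.9]
width: 45.6
t: 20.15
ee_pos: [489.5, -139.3, 198.9]
orientation: [-0.341, 3.123, -0.0]
ft_force: [-1.3, -0.5, 3.0]
width: 45.7
t: 20.4
ee_pos: [490.5, -139.1, 198.9]
orientation: [0.341, -3.123, -0.0]
ft_force: [-2.2, 1.2, 4.6]
width: 45.3
```

```bash
python3 -m handwheel '[{"gripper":1,"tx":-0.0005,"ty":0,"tz":0,"rx":0,"ry":0,"rz":0},{"gripper":1,"tx":0,"ty":0,"tz":0,"rx":0,"ry":0,"rz":0}]'
python3 -m handwheel '[{"gripper":1,"tx":-0.0005,"ty":0,"tz":0,"rx":0,"ry":0,"rz":0},{"gripper":1,"tx":0,"ty":0,"tz":0,"rx":0,"ry":0,"rz":0}]'
python3 -m handwheel '[{"gripper":1,"tx":-0.0005,"ty":0,"tz":0,"rx":0,"ry":0,"rz":0},{"gripper":1,"tx":0,"ty":0,"tz":0,"rx":0,"ry":0,"rz":0}]'
```

```text
t: 20.65
ee_pos: [491.0, -139.0, 198.9]
orientation: [-0.341, 3.123, -0.0]
ft_force: [-2.6, -1.0, 6.1]
width: 45.4
t: 20.9
ee_pos: [491.4, -138.9, 198.9]
orientation: [0.341, -3.123, -0.0]
ft_force: [-2.8, -0.9, 5.2]
width: 45.6
t: 21.15
ee_pos: [491.9, -138.8, 198.9]
orientation: [0.341, -3.123, 0.0]
ft_force: [-2.6, 0.4, 4.7]
width: 45.2
```

```bash
python3 -m handwheel '[{"gripper":1,"tx":-0.0004,"ty":0,"tz":0,"rx":0,"ry":0,"rz":0},{"gripper":1,"tx":0,"ty":0,"tz":0,"rx":0,"ry":0,"rz":0}]'
python3 -m handwheel '[{"gripper":1,"tx":-0.0004,"ty":0,"tz":0,"rx":0,"ry":0,"rz":0},{"gripper":1,"tx":0,"ty":0,"tz":0,"rx":0,"ry":0,"rz":0}]'
```

```text
t: 21.4
ee_pos: [492.1, -138.8, 198.9]
orientation: [0.341, -3.122, -0.0]
ft_force: [-3.0, -1.1, 5.9]
width: 45.5
t: 21.65
ee_pos: [492.2, -138.8, 198.9]
orientation: [0.341, -3.122, -0.0]
ft_force: [-4.2, -1.5, 6.6]
width: 45.7
```

```bash
python3 -m handwheel '[{"gripper":1,"tx":-0.0004,"ty":0,"tz":0,"rx":0,"ry":0,"rz":0},{"gripper":1,"tx":0,"ty":0,"tz":0,"rx":0,"ry":0,"rz":0}]'
python3 -m handwheel '[{"gripper":1,"tx":-0.0003,"ty":0,"tz":0,"rx":0,"ry":0,"rz":0},{"gripper":1,"tx":0,"ty":0,"tz":0,"rx":0,"ry":0,"rz":0}]'
```

```text
t: 21.9
ee_pos: [492.4, -138.7, 198.9]
orientation: [0.341, -3.121, -0.0]
ft_force: [-5.9, -2.3, 8.1]
width: 45.1
t: 22.15
ee_pos: [492.5, -138.7, 198.9]
orientation: [0.341, -3.121, -0.0]
ft_force: [-6.6, -3.9, 9.7]
width: 45.4
```

Force against the stop is rising (about 7 N with little travel), so the blade is home. I release and look.

```bash
python3 -m handwheel '[{"gripper":0,"tx":0,"ty":0,"tz":0,"rx":0,"ry":0,"rz":0},{"gripper":0,"tx":0,"ty":0,"tz":0,"rx":0,"ry":0,"rz":0},{"gripper":0,"tx":0,"ty":0,"tz":0,"rx":0,"ry":0,"rz":0},{"gripper":0,"tx":0,"ty":0,"tz":0,"rx":0,"ry":0,"rz":0},{"gripper":0,"tx":0,"ty":0,"tz":0,"rx":0,"ry":0,"rz":0},{"gripper":0,"tx":0,"ty":0,"tz":0,"rx":0,"ry":0,"rz":0},{"gripper":0,"tx":0,"ty":0,"tz":0,"rx":0,"ry":0,"rz":0}]'
python3 -m handwheel '[{"gripper":0,"tx":0,"ty":0,"tz":-0.01,"rx":0,"ry":0,"rz":0},{"gripper":0,"tx":0,"ty":0,"tz":-0.03,"rx":0,"ry":0,"rz":0},{"gripper":0,"tx":0,"ty":0,"tz":-0.04,"rx":0,"ry":0,"rz":0},{"gripper":0,"tx":0,"ty":0,"tz":-0.04,"rx":0,"ry":0,"rz":0},{"gripper":0,"tx":-0.04,"ty":0,"tz":0,"rx":0,"ry":0,"rz":0},{"gripper":0,"tx":-0.05,"ty":0,"tz":0,"rx":0,"ry":0,"rz":0},{"gripper":0,"tx":-0.04,"ty":0,"tz":0,"rx":0,"ry":0,"rz":0},{"gripper":0,"tx":0,"ty":0,"tz":0,"rx":0,"ry":0,"rz":0}]'
python3 - <<'E'
from h import *
p=snap('wrist','w11.png'); np.save('/tmp/p11.npy',p,allow_pickle=True)
E
```

```text
t: 23.02
ee_pos: [493.4, -138.5, 198.9]
orientation: [-0.341, 3.123, -0.0]
ft_force: [-0.8, 0.7, 0.7]
width: 87.5
t: 24.02
ee_pos: [622.3, -109.8, 319.6]
orientation: [-0.343, 3.12, -0.001]
ft_force: [0.2, -0.3, -0.6]
width: 88.1
```

View pics/w11.png

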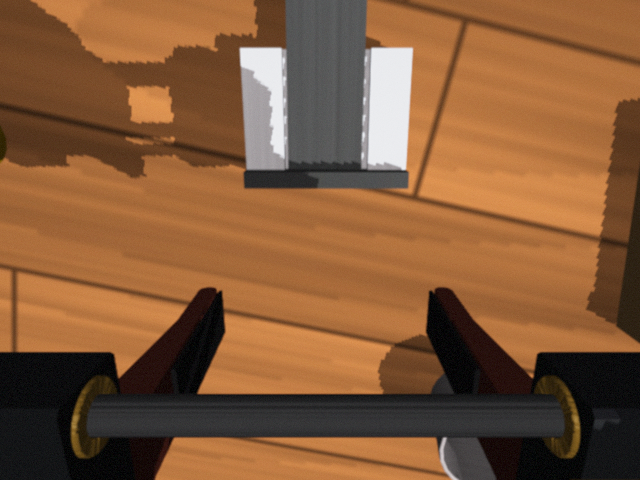

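The blade lies in the seat (cols 287–366) with its back at the stop bar (row ~170). I'll check the gap, the flatness and the bystanders.

```bash
python3 - <<'E'
from h import *
p=np.load('/tmp/p11.npy',allow_pickle=True).item()
im=cv2.cvtColor(p['image'],cv2.COLOR_RGB2BGR)
cv2.imwrite('pics/w11c.png',cv2.resize(im[100:200,230:430],None,fx=4,fy=4,interpolation=cv2.INTER_NEAREST))
w=cloud(p)
for v in (10,40,80,120,150,160,165): print(v,[np.nanmedian(w[v-1:v+2,u-2:u+3].reshape(-1,3),0).round(1).tolist() for u in (295,326,358)])
for u in (300,326,352): print(u,[p['image'][v,u].tolist() for v in range(162,176)])
p=snap('scene','s11.png')
cv2.imwrite('pics/s11c.png',cv2.resize(cv2.cvtColor(p['image'],cv2.COLOR_RGB2BGR)[140:290,230:430],None,fx=4,fy=4,interpolation=cv2.INTER_CUBIC))
E
```

```text
10 [[492.8, -156.5, 36.4], [489.0, -139.3, 36.2], [485.0, -121.6, 36.2]]
40 [[507.9, -153.4, 36.1], [504.1, -135.9, 36.5], [500.2, -117.9, 36.3]]
80 [[529.1, -149.2, 36.0], [525.1, -131.3, 36.1], [521.0, -112.7, 36.4]]
120 [[551.4, -144.7, 36.4], [547.3, -126.3, 36.2], [543.1, -107.2, 36.2]]
150 [[569.1, -141.3, 36.4], [564.8, -122.4, 36.5], [560.5, -102.9, 36.3]]
160 [[575.1, -140.0, 36.4], [570.7, -121.1, 36.1], [566.5, -101.4, 36.6]]
165 [[577.9, -139.3, 36.4], [573.9, -120.4, 35.9], [569.5, -100.7, 36.0]]
300 [[81, 81, 81], [62, 63, 64], [49, 51, 51], [50, 52, 51], [47, 43, 46], [44, 42, 43], [38, 37, 37], [32, 33, 35], [26, 27, 26], [30, 30, 28], [35, 36, 35], [40, 40, 43], [43, 39, 41], [39, 39, 39]]
326 [[70, 68, 69], [51, 50, 52], [51, 50, 50], [50, 51, 51], [49, 50, 49], [48, 50, 48], [43, 41, 46], [29, 32, 31], [19, 22, 17], [41, 41, 38], [58, 59, 61], [78, 78, 77], [79, 77, 78], [77, 80, 79]]
352 [[57, 58, 56], [53, 53, 54], [46, 46, 45], [46, 46, 45], [43, 45, 47], [50, 51, 49], [46, 45, 45], [36, 35, 37], [29, 28, 31], [45, 43, 44], [63, 62, 61], [79, 80, 79], [81, 79, 79], [79, 79, 79]]
```

View pics/w11c.png

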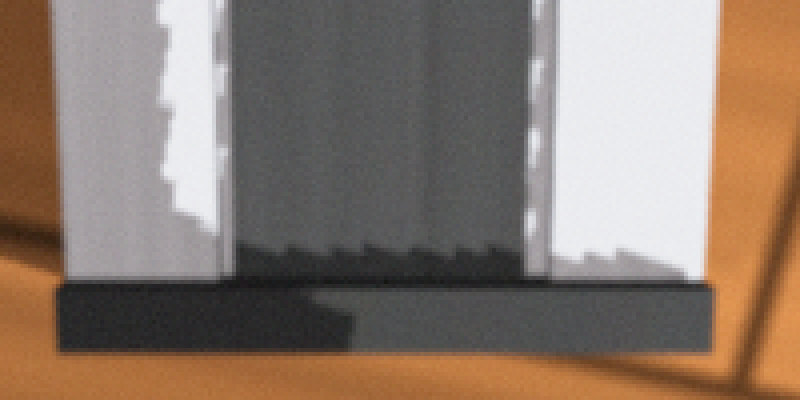

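View pics/s11c.png

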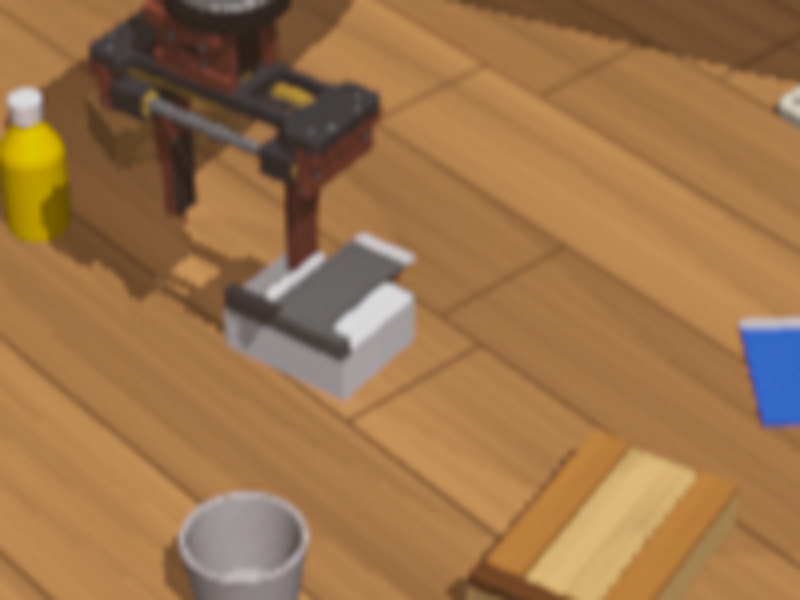

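The blade is flat (top z 36.0–36.5 all over), between the cheeks, with no visible gap at the stop. As a last check I step back 40 mm to see the edge and measure the overhang, which should be 40 mm.

```bash
python3 -m handwheel '[{"gripper":0,"tx":-0.02,"ty":0,"tz":-0.02,"rx":0,"ry":0,"rz":0},{"gripper":0,"tx":-0.02,"ty":0,"tz":-0.02,"rx":0,"ry":0,"rz":0},{"gripper":0,"tx":0,"ty":0,"tz":0,"rx":0,"ry":0,"rz":0},{"gripper":0,"tx":0,"ty":0,"tz":0,"rx":0,"ry":0,"rz":0}]'
python3 - <<'E'
from h import *
p=snap('wrist','w12.png'); np.save('/tmp/p12.npy',p,allow_pickle=True)
t=snap('top','t12.png')
for k in ['mallet','glue','tin','sander','blade']: print(k,[(round(d['p'],2),round(d['xy'][0]*640),round(d['xy'][1]*480)) for d in recognise(t,k)][:4])
im=p['image']; print([(v,im[v,326].tolist()) for v in range(20,160,3)])
E
```

```text
t: 24.62
ee_pos: [657.8, -102.1, 358.0]
orientation: [0.34, -3.121, -0.001]
ft_force: [-1.5, 0.3, -1.1]
width: 87.8
mallet [(0.58, 148, 243)]
glue [(0.81, 472, 227)]
tin [(0.64, 301, 170)]
sander [(0.93, 489, 284)]
blade [(0.87, 240, 156)]
[(20, [86, 87, 86]), (23, [92, 90, 92]), (26, [91, 89, 90]), (29, [91, 91, 89]), (32, [92, 94, 93]), (35, [90, 89, 91]), (38, [93, 93, 93]), (41, [87, 91, 92]), (44, [93, 92, 94]), (47, [93, 97, 95]), (50, [89, 92, 91]), (53, [92, 92, 92]), (56, [93, 94, 93]), (59, [89, 91, 91]), (62, [92, 95, 95]), (65, [94, 95, 93]), (68, [91, 93, 94]), (71, [90, 91, 90]), (74, [91, 90, 93]), (77, [93, 95, 94]), (80, [91, 94, 94]), (83, [91, 90, 93]), (86, [90, 92, 92]), (89, [90, 94, 91]), (92, [90, 93, 90]), (95, [92, 93, 93]), (98, [93, 90, 94]), (101, [89, 92, 92]), (104, [89, 91, 92]), (107, [49, 48, 50]), (110, [43, 47, 46]), (113, [77, 78, 78]), (116, [74, 77, 76]), (119, [76, 78, 81]), (122, [77, 78, 77]), (125, [79, 77, 77]), (128, [105, 70, 50]), (131, [172, 108, 61]), (134, [195, 124, 70]), (137, [190, 123, 66]), (140, [182, 117, 65]), (143, [168, 109, 60]), (146, [161, 104, 57]), (149, [165, 101, 55]), (152, [171, 109, 61]), (155, [175, 108, 57]), (158, [176, 111, 61])]
```

View pics/w12.png

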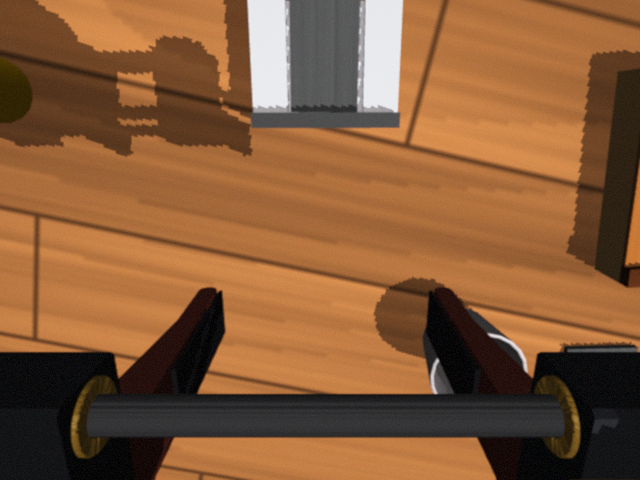

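Wrong way: the edge left the picture. The bystanders are where they were. I go back 100 mm toward the robot.

```bash
python3 -m handwheel '[{"gripper":0,"tx":0.025,"ty":0,"tz":0,"rx":0,"ry":0,"rz":0},{"gripper":0,"tx":0.025,"ty":0,"tz":0,"rx":0,"ry":0,"rz":0},{"gripper":0,"tx":0.025,"ty":0,"tz":0,"rx":0,"ry":0,"rz":0},{"gripper":0,"tx":0.025,"ty":0,"tz":0,"rx":0,"ry":0,"rz":0},{"gripper":0,"tx":0,"ty":0,"tz":0,"rx":0,"ry":0,"rz":0},{"gripper":0,"tx":0,"ty":0,"tz":0,"rx":0,"ry":0,"rz":0}]'
python3 - <<'E'
from h import *
p=snap('wrist','w13.png'); np.save('/tmp/p13.npy',p,allow_pickle=True)
im=p['image']; print([(v,im[v,326].tolist()) for v in range(20,300,4)])
E
```

```text
t: 25.72
ee_pos: [562.5, -123.4, 359.2]
orientation: [-0.341, 3.122, -0.0]
ft_force: [-0.5, 0.2, 0.9]
width: 87.9
[(20, [155, 95, 54]), (24, [160, 98, 54]), (28, [156, 99, 54]), (32, [152, 95, 55]), (36, [144, 92, 47]), (40, [147, 94, 53]), (44, [151, 95, 53]), (48, [155, 100, 52]), (52, [157, 98, 57]), (56, [157, 96, 51]), (60, [146, 92, 48]), (64, [152, 95, 51]), (68, [158, 98, 53]), (72, [159, 99, 53]), (76, [160, 100, 54]), (80, [83, 50, 28]), (84, [89, 57, 32]), (88, [71, 45, 28]), (92, [208, 207, 211]), (96, [234, 234, 238]), (100, [235, 236, 239]), (104, [235, 236, 239]), (108, [235, 236, 238]), (112, [83, 83, 86]), (116, [82, 84, 84]), (120, [81, 85, 84]), (124, [81, 83, 84]), (128, [82, 80, 80]), (132, [81, 81, 79]), (136, [83, 82, 81]), (140, [84, 83, 82]), (144, [81, 82, 81]), (148, [87, 88, 85]), (152, [82, 84, 82]), (156, [83, 86, 83]), (160, [80, 82, 82]), (164, [82, 83, 83]), (168, [88, 89, 87]), (172, [85, 88, 88]), (176, [82, 83, 81]), (180, [82, 87, 83]), (184, [85, 84, 84]), (188, [82, 84, 82]), (192, [83, 86, 85]), (196, [88, 88, 89]), (200, [88, 88, 89]), (204, [88, 84, 88]), (208, [87, 88, 89]), (212, [86, 89, 87]), (216, [88, 89, 88]), (220, [90, 89, 88]), (224, [91, 94, 93]), (228, [89, 89, 90]), (232, [87, 86, 89]), (236, [90, 93, 91]), (240, [46, 46, 44]), (244, [37, 37, 37]), (248, [35, 36, 36]), (252, [81, 82, 81]), (256, [78, 76, 80]), (260, [78, 82, 82]), (264, [173, 111, 61]), (268, [175, 112, 60]), (272, [170, 107, 59]), (276, [160, 101, 53]), (280, [168, 109, 62]), (284, [175, 110, 59]), (288, [182, 116, 64]), (292, [177, 113, 63]), (296, [170, 107, 59])]
```

View pics/w13.png

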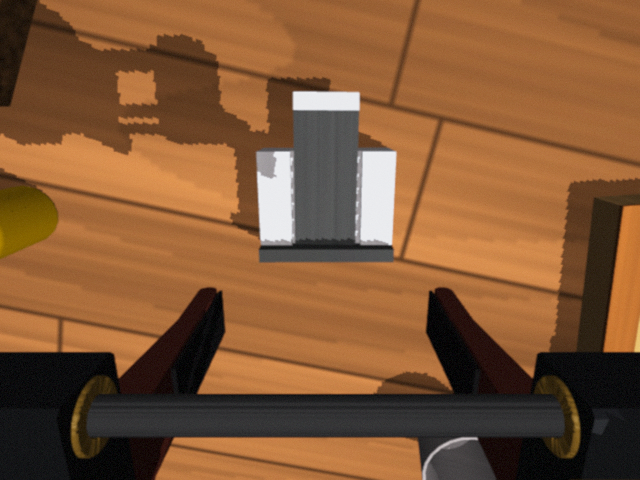

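```bash
python3 - <<'E'
from h import *
p=np.load('/tmp/p13.npy',allow_pickle=True).item()
e=px(p,326,91.5,32.5)  # edge
f=(px(p,275,150.5,37.1)+px(p,378,150.5,37.1))/2
st=px(p,326,248,48.1)
a=np.array([np.cos(np.radians(12.5)),np.sin(np.radians(12.5))])
print(e,f,st,'edge->front',(f-e)[:2]@a,'edge->stop front top',(st-e)[:2]@a)
w=cloud(p)
m=(w[...,2]>26)&(w[...,2]<55);m[275:]=0
n,l,s,c=cv2.connectedComponentsWithStats(m.astype(np.uint8));i=l[200,326];P=w[l==i]
r=cv2.minAreaRect(P[:,:2].astype(np.float32));print(r)
top=p['image']
for v in (120,140,180,220):
    row=np.abs(w[v,:,2]-36.2)<0.7; idx=np.where(row[285:370])[0]+285; print(v,idx.min(),idx.max(),px(p,(idx.min()+idx.max())/2,v,36.2))
E
```

```text
[ 469.04536892 -143.60901055   32.5       ] [ 507.8822042  -134.65102449   37.1       ] [ 575.8922541  -119.96997393   48.1       ] edge->front 39.85511025673626 edge->stop front top 109.43061133032325
((528.2417602539062, -130.36807250976562), (120.80707550048828, 100.42926788330078), 12.527586936950684)
120 295 358 [ 487.50631666 -139.16733845   36.2       ]
140 294 354 [ 501.19947454 -137.94938804   36.2       ]
180 287 363 [ 528.80774945 -131.1273009    36.2       ]
220 289 367 [ 557.70688892 -122.43685532   36.2       ]
```

```bash
python3 -c "
from h import *
print(ctrl.close_job()); print(ctrl.get_obs()['t'])"
```

```text
the job is handed in; nothing more can be done
None
the job is handed in; nothing more can be done
```

The blade is in the honing jig, home against the stop, and I handed the job in at about 26 s of the 66 s allowed. No verdict was reported.

**What I did**
- I slid the small dark blade out of the groove with one closed fingertip pressing 5–8 N, until it overhung the lip by about 43 mm.
- I gripped it by its sides across its 46 mm width, with the pads about 13–33 mm from the edge, and lifted it off.
- I laid it in the jig about 12 mm short of the stop and pushed it home. The push force was about 7 N and the vertical force on the tool reached about 10 N. Then I released and backed clear.

**Last checks**
- **Flatness:** the top of the blade reads z 36.0–36.5 mm all over, which matches the seat floor plus its thickness.
- **Home position:** the edge sticks out 39.9 mm past the jig front (40 expected). Edge to stop measures 109.4 mm (110 expected), and the two together are 120.8 mm long (120 expected). These disagree by up to 0.8 mm, so I can't rule out a gap under 1 mm by camera. The force at the stop and the close-up, where no gap showed, say it is home.
- **Bystanders:** mallet, glue, sander, tin and the larger dark blade were found where they stood at the start. I saw no sign that the blue and orange blades moved, but did not re-measure them.

One slip on the way: my first look for the edge after release moved the arm the wrong way. It touched nothing.

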